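# Turn the collecting bowl under the juicer's spout and start the juicer

### The arm

A 6-joint arm with a two-finger parallel gripper is mounted at the origin on the work surface. World frame = base frame: x ahead of the robot, y to its left, z up, the work surface at z = 0. Lengths are in m, angles in rad, forces in N, time in s.
With the tool pointing down it reaches from about 0.25 to 0.725 m from the base axis. Payload 4 kg.
Tool frame: the origin (TCP) lies between the finger pads; the fingertips stand 8 mm ahead of it and the grasp point (between the pads) lies 11 mm behind it; z points along the fingers, y is the line along which they close (so a half turn about z gives the same grasp; the last joint's range is limited). The gripper opens to 85 mm and grips with 20 to 120 N. Pads are 22 mm wide; open, the fingers measure 114 mm over their backs; the gripper's body (76 mm by 85 mm) begins 54 mm behind the grasp point. The pads swing forward as they close: fully open they stand 13 mm farther back than shut.
Start: joints at [-1.262, 0.241, 0.005, 1.335, 0, 1.571], TCP at [0.152, -0.476, 0.239] pointing down, gripper open.
Joint ranges: [-2.72, 2.72], [-1.05, 1.87], [-1.09, 1.28], [-1.99, 2.15], [-1.42, 1.44], [-3.14, 3.14]. Speed limits (rad/s): [2.79, 2.79, 3.14, 3.14, 3.14, 3.14].

### API

Orientations are given as a unit quaternion [x, y, z, w].
In Python, from workcell import status, viewer, bot gives the robot as it stands.
- The arm moves only by the tool servo_tool, never from a script. Its argument "commands" is a list of rows, each a list of 5 numbers: the finger opening in mm, from 0 to 85.4, then the shift along the tool's x, y, z in mm, then the turn about the tool's z in rad. A call has 1 to 20 rows; each row shifts and turns the commanded pose from where the row before left it, along the tool's axes as they then stand; what a row does not reach is not made up. A row lasts 1/8 s, in which the tool goes at most 62.5 mm and 10.7 degrees, less where a joint would pass 70% of its speed; a pose out of reach is approached as far as the arm can. A call is refused whole if a number of a shift passes 62.5 or a number of a turn 0.188, either way. A call with a gripper value outside its range is refused whole. The fingers move at their own pace and stop on an object; the grip force is fixed at half the most. Time passes only in rows, so rows that do not move let the fingers close. It gives the time, the measured TCP pose, the force, the opening and the grip force at its end, in the units of the state.
- status.get_obs(): the state, without advancing time (a new reading comes with each control period).
- viewer.camera(name): name is "side" or "top"; returns (picture, depth): 400x640x3 uint8, red, green, blue; 400x640 float32, m along the optical axis (not along the pixel's ray), 0 where there is no reading.
- viewer.get_calibration(name): a dict with "camera_matrix" (3x3 intrinsics, pixels), "R" (3x3) and "t" (3): a world point X has camera coordinates R X + t. Camera axes: x right, y down, z forward; pixel columns grow to the right and rows downward; lengths in m; the calibration is good to about 2 mm. A picture is of the moment at which its call begins. get_calibration takes no time and is no camera call.
- bot.job_done(): hands the job in; it is judged then, once.
Trained networks look in the newest picture that a camera, given by its name, has taken for a name from the list of things; names that differ only in an ending like _2 or _b are one class to them, and where a whole thing is asked for, a point or a joint stands for the part that bears it (a point fixed in the world has none). Each returns a list of dicts, best first, with "p" (0 to 1); they miss things now and then, are a little off and sometimes report something else, mostly with a low value. They report only what shows in the picture. A call takes as long as a camera call.
- viewer.masks_of(camera, label): "mask" (400x640 bool, what is visible of it) and "pixel" ([row, column] in pixels, amid what is visible of it).
- viewer.spot_point(camera, label): "pixel" ([row, column] in pixels: a listed point, or the origin of a listed thing).
The state is a dict: "clock": time; "joint_pos": joint angles; "joint_vel": joint speeds; "tau": joint torques, N m; "eef_pos": TCP position; "tool_rot": TCP orientation; "ft_force": force on the tool from outside, world axes, zero at the start; "ft_torque": the same for the moment, N m; "grip_width": finger opening in m; "grasp_force": force on a finger pad.
Only numpy, scipy, OpenCV 4.12 (cv2) and the standard library are available. Lean on these libraries where they do the work, as an engineer would, in place of code of your own. Each camera call takes 0.05 s, during which the arm holds its last target. There are 200 camera calls.

### The job

Push the finger pegs on the rim of the carousel to turn it until the glass bowl stands centrally under the juicer's spout, without touching, lifting or tipping the things that stand on it, and let it come to rest. Then press the juicer's dome all the way down and let it spring back up. Leave the jug alone, and press the dome only once the bowl is in place.

Things in the scene. Friction and masses are not known exactly. Their poses are not given: they have to be found in the camera images.
- platter: round wooden carousel top, 340 mm across, 16 mm thick, upper face 32 mm above the worktop. Origin: centre of its underside, on its axis; its frame turns with it (z up). Six upright dark wooden finger pegs, 14 mm thick, 46 mm tall (tops 78 mm above the worktop), stand on it 155 mm from the axis, at 0, 60, 120, 180, 240 and 300 degrees from its x axis.
- carousel: fixed round steel foot under the carousel top, 170 mm across; origin: centre of its underside, on the turning axis. The top turns on it either way, over a full turn and more, with light friction: about 1 N at a peg moves it, and it stops at once when no longer pushed. Bowl, cup, funnel and jar stand loose on the top, one at each quarter turn, centres about 85 mm from the axis.
- bowl: glass collecting bowl, the widest and lowest of the four things on the carousel, 96 mm across the rim and 50 mm tall, open on top; origin: centre of its underside, on the carousel's upper face. The thing to bring under the spout.
- cup: plain aluminium measuring cup without a handle, 68 mm across and 65 mm tall, on the carousel; origin: centre of its underside. It starts nearest to the spout.
- funnel: stainless steel funnel standing on its 84 mm wide mouth with its stem up, 80 mm tall, on the carousel; origin: centre of its underside.
- jar: closed ceramic jar with a steel lid, 62 mm across and 70 mm tall, on the carousel; origin: centre of its underside.
- jug: ceramic jug with a wooden twist cap and a handle on its own +y side, 104 mm wide (136 mm with its handle) and 152 mm tall, standing on the worktop on the juicer's other side; origin: centre of its underside. To be left alone.
- juicer: electric juicer fixed on the worktop beside the carousel, a white round housing 156 mm across at the foot, 120 mm at the top and 191 mm tall, with a grey dome button on top. A steel chute 24 mm thick runs from it along its own -y axis over the carousel. Origin: centre of its underside; z up.
- spout_tip (a point): lower end of the spout at the end of the chute: centre of its opening, 130 mm above the worktop and 85 mm from the carousel's axis, directly over the circle of the bowl's centre. The chute's top is 180 mm above the worktop at most.
- dome_top (a point): topmost point of the juicer's round dome button (84 mm across, 37 mm tall), 240 mm above the worktop when up; moves with the dome
- dome (a joint): travel of the dome button in m: 0 up, 0.010 fully down; a spring pushes it back up; pressing straight down takes about 2 N at first and 7 N at the bottom.

How it is judged:
By the outcome, as a careful person would: the job done as asked, in the order asked, and still so for the second after the job is handed in, with the robot touching nothing.
It also fails if it takes over 70 s, if anything falls off the work surface, if the arm or the gripper's body presses on something with over 40 N, if the wrist force passes 120 N, or if a joint passes its speed limit or range.

## Working session

There is one attempt and no reset: what is moved stays moved. The work goes in short steps, Python scripts to look and compute and a tool call to move; the robot and the scene stay as the last step left them, time stands still between calls to the robot, and variables do not carry over. Pictures are saved under pics/ and viewed, at most 10 in all, crops included, and the job is handed in when it is done.

Besides the shell and the picture viewer there is one more tool, called after "Request:" as a command line: name --pt "numbers of a row" for each row, then --argument value for the rest. servo_tool: Moves the arm, as the interface text tells. Its arguments: {"type":"object","properties":{"commands":{"type":"array"}},"required":["commands"]}

```bash
mkdir -p pics; cat > h.py <<'E'
import numpy as np, cv2
from workcell import status, viewer, bot
def ray(cam,px):
    c=viewer.get_calibration(cam); K=np.array(c["camera_matrix"]);R=np.array(c["R"]);t=np.array(c["t"])
    d=R.T@np.linalg.solve(K,[px[1],px[0],1.]); o=-R.T@t
    return o,d
def at_z(cam,px,z):
    o,d=ray(cam,px); return o+d*(z-o[2])/d[2]
def at_d(cam,px,dep):
    o,d=ray(cam,px); return o+d*dep
E
python3 - <<'E'
from h import *
for c in("top","side"):
    im,d=viewer.camera(c); cv2.imwrite(f"pics/{c}0.png",im[:,:,::-1])
    o,dd=ray(c,(200,320)); print(c,o.round(3),dd.round(3))
for n,z in [("platter",.016),("carousel",0),("bowl",.032),("cup",.032),("funnel",.032),("jar",.032),("jug",0),("juicer",0),("spout_tip",.13),("dome_top",.24)]:
    for c in("top","side"):
        for r in viewer.spot_point(c,n)[:2]:
            print(n,c,np.round(r["pixel"]),round(r["p"],2),at_z(c,r["pixel"],z).round(3))
s=status.get_obs();print(s["clock"],s["eef_pos"],s["tool_rot"])
E
```

```text
top [0.476 0.133 1.148] [ 0.067 -0.003 -0.998]
side [ 0.328 -0.53   0.769] [ 0.246  0.726 -0.642]
platter top [199. 396.] 0.86 [ 0.551 -0.096  0.016]
platter top [210. 217.] 0.7 [0.528 0.438 0.016]
platter side [333. 357.] 0.93 [ 0.55  -0.096  0.016]
carousel top [203. 394.] 0.6 [ 0.538 -0.095  0.   ]
carousel side [340. 356.] 0.55 [ 0.547 -0.1    0.   ]
bowl top [199. 428.] 0.7 [ 0.546 -0.189  0.032]
bowl side [367. 376.] 0.97 [ 0.55  -0.182  0.032]
cup top [206. 371.] 0.69 [ 0.529 -0.019  0.032]
cup top [196. 373.] 0.22 [ 0.56  -0.027  0.032]
cup side [299. 341.] 0.95 [ 0.545 -0.018  0.032]
funnel top [231. 400.] 0.75 [ 0.454 -0.102  0.032]
funnel side [346. 314.] 0.58 [ 0.455 -0.104  0.032]
jar top [175. 396.] 0.76 [ 0.619 -0.097  0.032]
jar side [312. 388.] 0.56 [ 0.622 -0.083  0.032]
jar side [169. 320.] 0.3 [0.659 0.438 0.032]
jug top [210. 218.] 0.96 [0.527 0.438 0.   ]
jug side [187. 276.] 0.84 [0.523 0.438 0.   ]
juicer side [247. 319.] 0.84 [0.559 0.168 0.   ]
juicer side [265. 341.] 0.62 [0.591 0.094 0.   ]
spout_tip top [197. 376.] 0.94 [ 0.549 -0.02   0.13 ]
spout_tip side [264. 343.] 0.82 [ 0.55 -0.01  0.13]
dome_top top [188. 307.] 0.57 [0.566 0.162 0.24 ]
dome_top side [169. 322.] 0.81 [0.569 0.163 0.24 ]
1.1 [ 0.15194051 -0.47635947  0.23931668] [9.88108737e-01 1.53756704e-01 4.31636880e-06 4.45986494e-06]
```

View pics/top0.png

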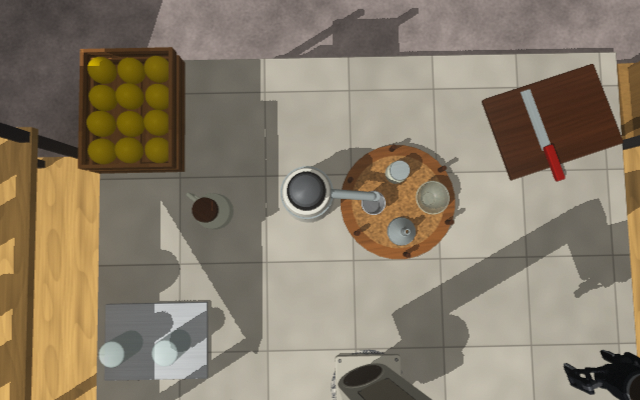

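View pics/side0.png

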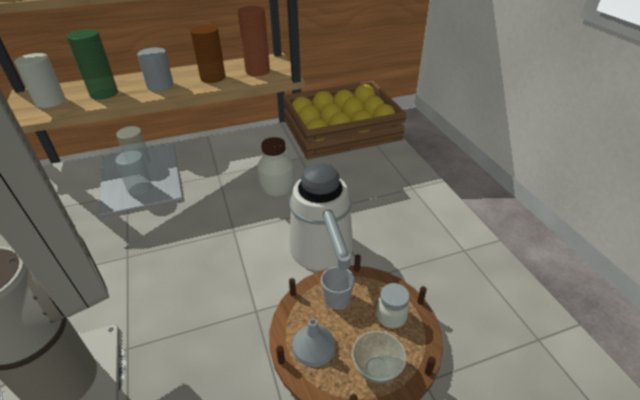

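The top view shows the carousel at about (200,398), with the bowl at (197,432) on the side away from the spout at (197,376). So it needs about half a turn. Next I'll measure the axis, peg phase, bowl and spout more closely.

```bash
cat >> h.py <<'E'
def ortho(im,cam,z,x0,y0,half=.2,mm=1.0):
    # rows: +x up, cols: -y right ; 1 px = mm
    n=int(2*half*1000/mm); u=(np.arange(n)+.5)*mm/1000
    Y,X=np.meshgrid(y0+half-u,x0+half-u)
    c=viewer.get_calibration(cam);K=np.array(c["camera_matrix"])
    P=np.stack([X,Y,np.full_like(X,z)],-1)@np.array(c["R"]).T+np.array(c["t"])
    p=P@K.T; m=(p[...,:2]/p[...,2:]).astype(np.float32)
    return cv2.remap(im,m[...,0],m[...,1],cv2.INTER_LINEAR)
def circ(cam,label,z):
    m=max(viewer.masks_of(cam,label),key=lambda r:r["p"])["mask"].astype(np.uint8)
    c=max(cv2.findContours(m,0,1)[0],key=cv2.contourArea)[:,0]
    P=np.array([at_z(cam,(v,u),z)[:2] for u,v in cv2.convexHull(c)[:,0]]).astype(np.float32)
    return cv2.minEnclosingCircle(P),cv2.fitEllipse(P)
def pegs(im,ax):
    # fit phase of the dark peg tops around axis ax; darkness at top & half height
    g=cv2.GaussianBlur(im.max(2).astype(np.float32),(3,3),0)
    c=viewer.get_calibration("top");K=np.array(c["camera_matrix"]);best=[]
    for dx in np.arange(-6,7,2)/1e3:
      for dy in np.arange(-6,7,2)/1e3:
        for ph in np.arange(0,60,1.):
          a=np.deg2rad(ph+60*np.arange(6)); s=0
          for z in(.055,.075):
            P=np.stack([ax[0]+dx+.155*np.cos(a),ax[1]+dy+.155*np.sin(a),0*a+z],1)@np.array(c["R"]).T+c["t"]
            q=P@K.T;q=(q[:,:2]/q[:,2:]).astype(np.float32)
            s+=np.minimum(cv2.remap(g,q[:,:1],q[:,1:],1),120).sum()
          best.append((s,dx,dy,ph))
    return sorted(best)[:4]
E
python3 - <<'E'
from h import *
im,d=viewer.camera("top")
for n,z in[("platter",.032),("bowl",.082)]:
    print(n,circ("top",n,z))
A=(.549,-.096); print(pegs(im,A))
o=ortho(im,"top",.075,*A,half=.22)
cv2.imwrite("pics/o1.png",cv2.resize(o,(600,600))[:,:,::-1])
E
```

```text
platter (((0.5445845723152161, -0.10017663985490799), 0.17224256694316864), ((0.5427680015563965, -0.09908784925937653), (0.3378572463989258, 0.33961158990859985), 174.35842895507812))
bowl (((0.5484873056411743, -0.18722528219223022), 0.04749362915754318), ((0.5488168597221375, -0.1872488111257553), (0.09095077961683273, 0.09398752450942993), 33.51533889770508))
[(np.float32(819.59344), np.float64(-0.006), np.float64(0.002), np.float64(6.0)), (np.float32(820.9513), np.float64(-0.004), np.float64(0.0), np.float64(5.0)), (np.float32(822.74457), np.float64(-0.006), np.float64(0.002), np.float64(5.0)), (np.float32(824.42926), np.float64(-0.006), np.float64(0.0), np.float64(5.0))]
```

View pics/o1.png

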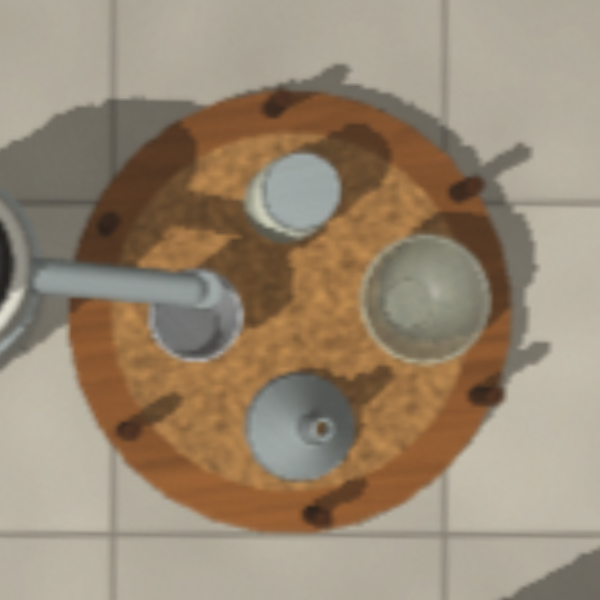

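The orthophoto shows pegs at about 6, 66, 126 and so on up to 306°, around an axis near (0.5435, -0.096). The bowl is at (425,298), azimuth about -87°, and the spout is at about +85.5°. That means roughly 172° counter-clockwise. I'll straddle the 126° peg and sweep it around the near side.

Request:
servo_tool --pt "40 31.4 -27.9 0 0" --pt "40 31.4 -27.9 0 0" --pt "40 31.4 -27.9 0 0" --pt "40 31.4 -27.9 0 0" --pt "40 31.4 -27.9 0 0" --pt "40 31.4 -27.9 0 0" --pt "40 31.4 -27.9 0 0" --pt "40 31.4 -27.9 0 0" --pt "40 31.4 -27.9 0 0" --pt "40 31.4 -27.9 0 0" --pt "40 31.4 -27.9 0 0" --pt "40 31.4 -27.9 0 0" --pt "40 31.4 -27.9 0 0" --pt "40 31.4 -27.9 0 0" --pt "40 0 0 0 -0.15" --pt "40 0 0 0 -0.15" --pt "40 0 0 0 0"

```text
clock: 3.38
eef_pos: [0.4521, 0.0296, 0.2393]
tool_rot: [0.954, 0.299, -0.0, -0.0]
ft_force: [-0.3, -0.1, -0.2]
grip_width: 0.0398
grasp_force: 0.0
```

```bash
python3 - <<'E'
from h import *
s=status.get_obs();print(s["clock"],np.round(s["joint_pos"],3),s["eef_pos"].round(4) if hasattr(s["eef_pos"],"round") else s["eef_pos"],s["tool_rot"],s["grip_width"],s["ft_force"])
E
```

```text
3.375 [ 0.065  0.148 -0.111  1.312 -0.     2.599] [0.4521 0.0296 0.2393] [ 9.54232409e-01  2.99066052e-01 -8.16512805e-05 -1.51844921e-05] 0.039796854614794396 [-0.27546965 -0.13881406 -0.18738348]
```

Request:
servo_tool --pt "40 0 0 0 -0.16" --pt "40 0 0 0 -0.16" --pt "40 0 0 0 -0.16" --pt "40 0 0 20 -0.16" --pt "40 0 0 20 -0.16" --pt "40 0 0 20 -0.16" --pt "40 0 0 20 -0.16" --pt "40 0 0 20 -0.16" --pt "40 0 0 20 -0.16" --pt "40 0 0 15 -0.15" --pt "40 0 0 0 0"

```text
clock: 4.75
eef_pos: [0.451, 0.0291, 0.1034]
tool_rot: [0.456, 0.89, -0.001, -0.001]
ft_force: [-0.8, -0.4, -0.5]
grip_width: 0.0402
grasp_force: 0.0
```

```bash
python3 - <<'E'
from h import *
im,d=viewer.camera("side"); cv2.imwrite("pics/s2.png",cv2.resize(im[190:400,200:520],None,fx=2.3,fy=2.3)[:,:,::-1])
E
```

```text
(no output)
```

View pics/s2.png

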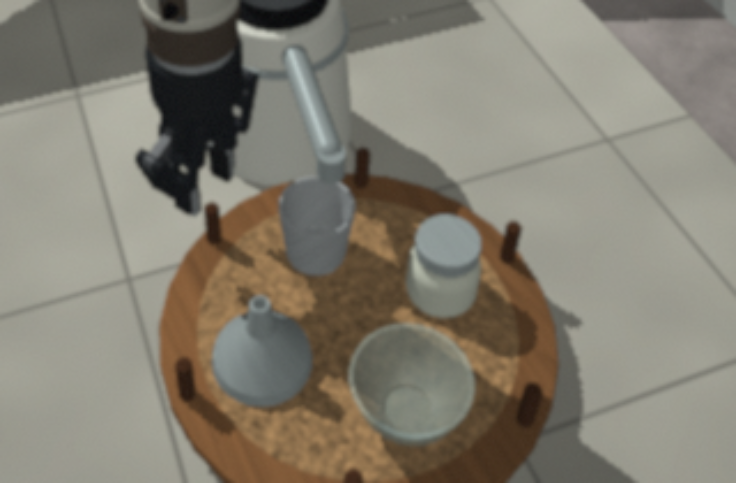

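```bash
python3 - <<'E'
from h import *
c=viewer.get_calibration("side");K=np.array(c["camera_matrix"]);R=np.array(c["R"]);t=np.array(c["t"])
for X in [(.451,.029,.095),(.451+.0162,.029+.0118,.095),(.451-.0162,.029-.0118,.095),(.451,.029,.078),(.451,.029,.032)]:
    q=K@(R@np.array(X)+t);q=q[:2]/q[2];print(X,(q-[200,190])*2.3)
print(at_z("side",(190+206/2.3,200+212/2.3),.078),at_z("side",(190+240/2.3,200+214/2.3),.032))
E
```

```text
(0.451, 0.029, 0.095) [207.38657262 194.71268827]
(0.4672, 0.0408, 0.095) [221.0171898  180.37145344]
(0.4348, 0.0172, 0.095) [193.35243268 209.47848309]
(0.451, 0.029, 0.078) [208.45848584 207.07193512]
(0.451, 0.029, 0.032) [211.23012584 239.02917022]
[0.45434248 0.02909109 0.078     ] [0.45310591 0.02705647 0.032     ]
```

The side view shows the peg at (212,222), midway between the fingertips at (193,209) and (221,180). Both match the projected positions, so I'm descending.

Request:
servo_tool --pt "40 0 0 16 0" --pt "40 0 0 16 0" --pt "40 0 0 14 0" --pt "40 0 0 0 0"

```text
clock: 5.3
eef_pos: [0.4515, 0.0293, 0.0578]
tool_rot: [0.455, 0.891, -0.0, -0.001]
ft_force: [0.5, 0.0, 0.6]
grip_width: 0.0399
grasp_force: 0.0
```

Request:
servo_tool --pt "40 -0.07 -4.66 0 -0.03" --pt "40 -0.07 -4.66 0 -0.03" --pt "40 -0.03 -3.11 0 -0.02" --pt "40 -0.03 -3.11 0 -0.02" --pt "40 -0.03 -3.11 0 -0.02" --pt "40 -0.07 -4.66 0 -0.03" --pt "40 -0.12 -6.21 0 -0.04" --pt "40 -0.19 -7.77 0 -0.05" --pt "40 -0.28 -9.32 0 -0.06" --pt "40 -0.28 -9.32 0 -0.06" --pt "40 -0.28 -9.32 0 -0.06" --pt "40 -0.28 -9.32 0 -0.06" --pt "40 -0.28 -9.32 0 -0.06" --pt "40 -0.19 -7.77 0 -0.05" --pt "40 -0.12 -6.21 0 -0.04" --pt "40 -0.07 -4.66 0 -0.03" --pt "40 -0.03 -3.11 0 -0.02"

```text
clock: 7.42
eef_pos: [0.3927, -0.0561, 0.0582]
tool_rot: [0.13, 0.991, 0.0, -0.0]
ft_force: [0.1, 0.4, 0.5]
grip_width: 0.0403
grasp_force: 0.5
```

```bash
python3 - <<'E'
from h import *
im,d=viewer.camera("side"); cv2.imwrite("pics/s3.png",cv2.resize(im[190:400,200:520],None,fx=2.3,fy=2.3)[:,:,::-1])
e=np.array(status.get_obs()["eef_pos"])[:2]-[.5435,-.096];print(np.hypot(*e),np.degrees(np.arctan2(e[1],e[0]))%360,status.get_obs()["joint_pos"])
E
```

```text
0.15592205122841962 165.31020196041467 [-1.42497163e-01  2.25287927e-01 -5.43724355e-01  8.02556305e-01
 -4.13864522e-04  1.19112773e-01]
```

View pics/s3.png

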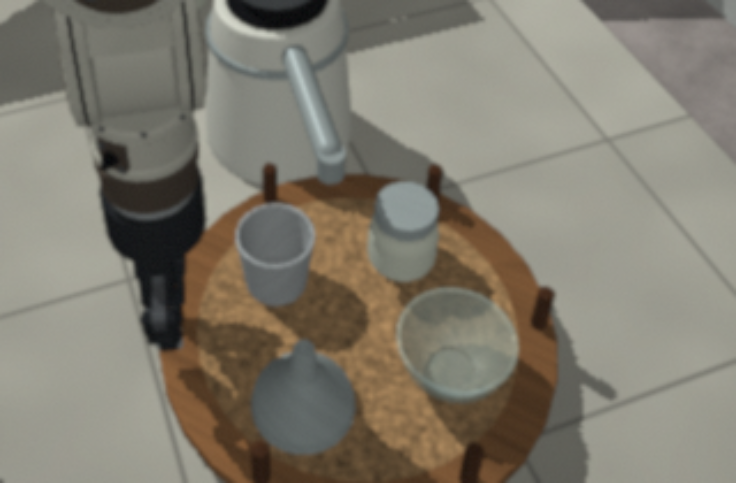

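The side view shows the top has turned about 34°: cup at (275,252), jar at (405,230), bowl at (457,345). Everything is still upright, so I'm continuing.

Request:
servo_tool --pt "40 -0.03 -3.11 0 -0.02" --pt "40 -0.12 -6.21 0 -0.04" --pt "40 -0.28 -9.32 0 -0.06" --pt "40 -0.28 -9.32 0 -0.06" --pt "40 -0.28 -9.32 0 -0.06" --pt "40 -0.28 -9.32 0 -0.06" --pt "40 -0.28 -9.32 0 -0.06" --pt "40 -0.28 -9.32 0 -0.06" --pt "40 -0.28 -9.32 0 -0.06" --pt "40 -0.28 -9.32 0 -0.06" --pt "40 -0.28 -9.32 0 -0.06" --pt "40 -0.28 -9.32 0 -0.06" --pt "40 -0.28 -9.32 0 -0.06" --pt "40 -0.28 -9.32 0 -0.06" --pt "40 -0.28 -9.32 0 -0.06" --pt "40 -0.28 -9.32 0 -0.06" --pt "40 -0.28 -9.32 0 -0.06" --pt "40 -0.28 -9.32 0 -0.06" --pt "40 -0.12 -6.21 0 -0.04" --pt "40 -0.03 -3.11 0 -0.02"

```text
clock: 9.98
eef_pos: [0.4364, -0.2098, 0.0579]
tool_rot: [-0.398, 0.918, 0.0, -0.001]
ft_force: [-1.2, -0.3, 0.4]
grip_width: 0.0402
grasp_force: 0.5
```

```bash
python3 - <<'E'
from h import *
s=status.get_obs()
e=np.array(s["eef_pos"])[:2]-[.5435,-.096];q=s["tool_rot"];print(np.hypot(*e),np.degrees(np.arctan2(e[1],e[0]))%360,np.degrees(2*np.arctan2(q[1],q[0]))%360,s["joint_pos"].round(2),s["ft_force"])
E
```

```text
0.15627748848103631 226.75673386927474 226.87082540063656 [-0.45  0.37 -0.32  0.87 -0.   -1.27] [-1.18448226 -0.25648547  0.36163775]
```

Request:
servo_tool --pt "40 -0.03 -3.11 0 -0.02" --pt "40 -0.12 -6.21 0 -0.04" --pt "40 -0.28 -9.32 0 -0.06" --pt "40 -0.28 -9.32 0 -0.06" --pt "40 -0.28 -9.32 0 -0.06" --pt "40 -0.28 -9.32 0 -0.06" --pt "40 -0.28 -9.32 0 -0.06" --pt "40 -0.28 -9.32 0 -0.06" --pt "40 -0.28 -9.32 0 -0.06" --pt "40 -0.28 -9.32 0 -0.06" --pt "40 -0.28 -9.32 0 -0.06" --pt "40 -0.28 -9.32 0 -0.06" --pt "40 -0.28 -9.32 0 -0.06" --pt "40 -0.28 -9.32 0 -0.06" --pt "40 -0.28 -9.32 0 -0.06" --pt "40 -0.28 -9.32 0 -0.06" --pt "40 -0.28 -9.32 0 -0.06" --pt "40 -0.28 -9.32 0 -0.06" --pt "40 -0.12 -6.21 0 -0.04" --pt "40 -0.03 -3.11 0 -0.02"

```text
clock: 12.48
eef_pos: [0.5933, -0.2436, 0.0582]
tool_rot: [0.813, -0.582, -0.0, 0.0]
ft_force: [-0.5, -2.1, -0.1]
grip_width: 0.04
grasp_force: 0.6
```

```bash
python3 - <<'E'
from h import *
s=status.get_obs()
A=np.array([.5435,-.096])
f=lambda e:(np.hypot(*e).round(4),(np.degrees(np.arctan2(e[1],e[0]))%360).round(1))
e=np.array(s["eef_pos"])[:2]-A;print("tool",f(e),s["ft_force"])
for c in("top","side"):
    im,d=viewer.camera(c); cv2.imwrite(f"pics/{c}4.png",im[:,:,::-1])
    try:
        (q,r),_=circ(c,"bowl",.082);print(c,"bowl rim",q,r,f(np.array(q)-A))
    except Exception as x: print(x)
    for n,z in[("spout_tip",.13),("bowl",.032)]:
        for r in viewer.spot_point(c,n)[:1]:
            p=at_z(c,r["pixel"],z);print(c,n,r["p"],p.round(4),f(p[:2]-A))
E
```

```text
tool (np.float64(0.1558), np.float64(288.7)) [-0.54910248 -2.09361802 -0.14020292]
top bowl rim (0.5704146027565002, -0.01633933000266552) 0.047621700912714005 (np.float64(0.0841), np.float64(71.3))
top spout_tip 0.76 [ 0.5417 -0.0095  0.13  ] (np.float64(0.0865), np.float64(91.2))
top bowl 0.67 [ 0.5768 -0.0093  0.032 ] (np.float64(0.0929), np.float64(69.0))
side bowl rim (0.5688207149505615, -0.018083862960338593) 0.05349436029791832 (np.float64(0.0819), np.float64(72.0))
side bowl 0.69 [ 0.57   -0.0207  0.032 ] (np.float64(0.0798), np.float64(70.6))
```

View pics/top4.png

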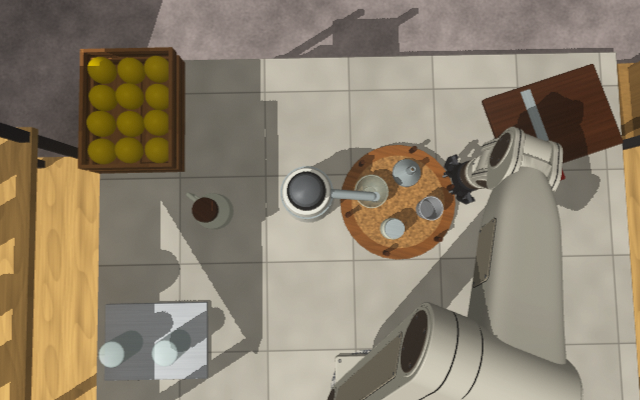

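The top view shows the bowl at (190,371), almost under the spout at (196,375). The mask rim puts the bowl at azimuth about 71.5°. I'll use depth to get the chute line and spout azimuth precisely.

```bash
python3 - <<'E'
from h import *
A=np.array([.5435,-.096])
for c in("top","side"):
    im,d=viewer.camera(c); v,u=np.mgrid[0:400,0:640]
    k=viewer.get_calibration(c);K=np.array(k["camera_matrix"]);R=np.array(k["R"]);t=np.array(k["t"])
    P=(np.stack([(u-K[0,2])/K[0,0]*d,(v-K[1,2])/K[1,1]*d,d],-1)-t)@R
    w=(d>0)&(abs(P[...,0]-.555)<.05)&(P[...,1]>-.05)&(P[...,1]<.1)&(P[...,2]>.122)&(P[...,2]<.2)
    Q=P[w]
    print(c,len(Q))
    for y in np.arange(-.04,.1,.01):
        s=Q[abs(Q[:,1]-y)<.005]
        if len(s): print(y.round(3),len(s),s[:,0].min().round(4),s[:,0].max().round(4),s[:,2].min().round(3),s[:,2].max().round(3))
    # dome
    w=(d>0)&(abs(P[...,0]-.567)<.06)&(abs(P[...,1]-.163)<.06)&(P[...,2]>.21); Q=P[w]
    print("dome",len(Q),Q[:,2].max(),(Q.min(0)+Q.max(0))/2)
E
```

```text
top 442
-0.02 29 0.5376 0.5602 0.142 0.159
-0.01 35 0.5377 0.5606 0.134 0.166
0.0 32 0.5396 0.5605 0.155 0.166
0.01 36 0.5399 0.5635 0.154 0.168
0.02 36 0.5402 0.5638 0.153 0.169
0.03 36 0.5424 0.5635 0.16 0.171
0.04 33 0.5426 0.5634 0.158 0.173
0.05 33 0.5427 0.5668 0.158 0.172
0.06 34 0.5453 0.5664 0.164 0.177
0.07 36 0.5455 0.5665 0.165 0.175
0.08 36 0.5458 0.5665 0.163 0.176
0.09 39 0.5459 0.5697 0.16 0.178
0.1 27 0.5421 0.5843 0.148 0.176
dome 898 0.24289308088281278 [0.564825   0.16583493 0.22666058]
side 734
-0.03 23 0.5458 0.555 0.134 0.16
-0.02 111 0.5388 0.5621 0.131 0.16
-0.01 75 0.5381 0.5619 0.134 0.166
0.0 54 0.5395 0.5617 0.152 0.169
0.01 52 0.5404 0.5627 0.152 0.17
0.02 51 0.5408 0.5632 0.153 0.17
0.03 43 0.5418 0.5642 0.158 0.173
0.04 47 0.5426 0.5653 0.159 0.173
0.05 47 0.543 0.566 0.158 0.174
0.06 44 0.5448 0.5676 0.159 0.175
0.07 46 0.5453 0.5671 0.16 0.176
0.08 47 0.546 0.569 0.162 0.178
0.09 35 0.5469 0.5684 0.166 0.178
0.1 59 0.5408 0.587 0.122 0.178Traceback (most recent call last):
  File "<stdin>", line 15, in <module>
    return umr_maximum(a, axis, None, out, keepdims, initial, where)
ValueError: zero-size array to reduction operation maximum which has no identity
```

Request:
servo_tool --pt "40 -0.03 -3.11 0 -0.02" --pt "40 -0.12 -6.21 0 -0.04" --pt "40 -0.19 -7.77 0 -0.05" --pt "40 -0.19 -7.77 0 -0.05" --pt "40 -0.12 -6.21 0 -0.04" --pt "40 -0.03 -3.11 0 -0.02" --pt "40 -0.03 -3.11 0 -0.02" --pt "40 0 0 0 0" --pt "40 0 0 0 0"

```text
clock: 14.1
eef_pos: [0.6268, -0.2275, 0.0583]
tool_rot: [0.877, -0.481, 0.0, -0.0]
ft_force: [0.1, 0.9, -0.6]
grip_width: 0.0398
grasp_force: 0.0
```

```bash
cat > m.py <<'E'
from h import *
A=np.array([.5435,-.097])
f=lambda e:(np.hypot(*e).round(4),(np.degrees(np.arctan2(e[1],e[0]))%360).round(1))
s=status.get_obs();e=np.array(s["eef_pos"])[:2]-A;print("tool",f(e),s["ft_force"],s["clock"])
for c in("top","side"):
    im,d=viewer.camera(c); cv2.imwrite(f"pics/{c}_{s['clock']:.1f}.png",im[:,:,::-1])
    (q,r),_=circ(c,"bowl",.082);print(c,"bowl rim",q,r,f(np.array(q)-A))
    for n in("cup","funnel","jar"):
        for r in viewer.spot_point(c,n)[:1]:
            p=at_z(c,r["pixel"],.032);print(c,n,round(r["p"],2),p.round(4),f(p[:2]-A))
E
python3 m.py
```

```text
tool (np.float64(0.1548), np.float64(302.5)) [ 0.07625167  0.85656412 -0.62043463] 14.1
top bowl rim (0.5483344197273254, -0.01209970936179161) 0.04630619287490845 (np.float64(0.085), np.float64(86.7))
top cup 0.75 [ 0.5308 -0.1877  0.032 ] (np.float64(0.0916), np.float64(262.0))
top funnel 0.75 [ 0.6253 -0.1019  0.032 ] (np.float64(0.082), np.float64(356.6))
top jar 0.57 [ 0.4516 -0.1011  0.032 ] (np.float64(0.092), np.float64(182.5))
side bowl rim (0.5466499328613281, -0.013192789629101753) 0.05414832755923271 (np.float64(0.0839), np.float64(87.8))
side cup 0.8 [ 0.5359 -0.1787  0.032 ] (np.float64(0.082), np.float64(264.7))
side funnel 0.55 [ 0.6349 -0.106   0.032 ] (np.float64(0.0918), np.float64(354.4))
side jar 0.95 [ 0.4632 -0.0823  0.032 ] (np.float64(0.0817), np.float64(169.7))
```

The bowl rim centre is at (0.548, -0.0125) and the spout at (0.5497, -0.0125), so it's centred to within 2 mm. Now I back off the peg, lift, and move over to the dome.

Request:
servo_tool --pt "40 0 4 0 0" --pt "40 0 0 0 0" --pt "40 0 0 -15 0" --pt "40 0 0 -30 0" --pt "40 0 0 -40 0" --pt "0 0 0 -40 0" --pt "0 0 0 -40 0" --pt "0 0 0 -40 0" --pt "0 0 0 -27 0" --pt "0 0 0 0 0"

```text
clock: 15.85
eef_pos: [0.6246, -0.2301, 0.2946]
tool_rot: [0.877, -0.481, 0.004, -0.001]
ft_force: [0.6, -0.1, -0.2]
grip_width: 0.0004
grasp_force: 0.0
```

Request:
servo_tool --pt "0 -30.2 -13.6 0 0" --pt "0 -30.2 -13.6 0 0" --pt "0 -30.2 -13.6 0 0" --pt "0 -30.2 -13.6 0 0" --pt "0 -30.2 -13.6 0 0" --pt "0 -30.2 -13.6 0 0" --pt "0 -30.2 -13.6 0 0" --pt "0 -30.2 -13.6 0 0" --pt "0 -30.2 -13.6 0 0" --pt "0 -30.2 -13.6 0 0" --pt "0 -30.2 -13.6 0 0" --pt "0 -30.2 -13.6 0 0" --pt "0 0 0 0 0" --pt "0 0 0 0 0"

```text
clock: 17.6
eef_pos: [0.5662, 0.1633, 0.2894]
tool_rot: [0.877, -0.481, -0.0, 0.001]
ft_force: [0.7, 0.4, 0.9]
grip_width: -0.0003
grasp_force: 0.0
```

```bash
python3 m.py; ls pics
```

```text
tool (np.float64(0.2613), np.float64(85.0)) [0.71343698 0.40641251 0.93839463] 17.6
top bowl rim (0.5480794310569763, -0.011638658121228218) 0.048305485397577286 (np.float64(0.0855), np.float64(86.9))
top cup 0.61 [ 0.5296 -0.1741  0.032 ] (np.float64(0.0783), np.float64(259.8))
top funnel 0.8 [ 0.6313 -0.0997  0.032 ] (np.float64(0.0879), np.float64(358.2))
top jar 0.81 [ 0.461  -0.0964  0.032 ] (np.float64(0.0825), np.float64(179.6))
side bowl rim (0.5450335144996643, -0.012716717086732388) 0.05402253568172455 (np.float64(0.0843), np.float64(89.0))
side cup 0.62 [ 0.5403 -0.1792  0.032 ] (np.float64(0.0823), np.float64(267.8))
side funnel 0.79 [ 0.6301 -0.1043  0.032 ] (np.float64(0.0869), np.float64(355.2))
side jar 0.72 [ 0.4565 -0.0862  0.032 ] (np.float64(0.0876), np.float64(172.9))
o1.png
s2.png
s3.png
side0.png
side4.png
side_14.1.png
side_17.6.png
top0.png
top4.png
top_14.1.png
top_17.6.png
```

```bash
python3 - <<'E'
import cv2,numpy as np
a=cv2.imread("pics/side_17.6.png")[100:400,190:490]
b=cv2.imread("pics/top_17.6.png")[110:290,270:470]
cv2.imwrite("pics/v.png",np.hstack([cv2.resize(a,(400,400)),cv2.resize(b,(400,360))[:, :].copy() if 0 else cv2.copyMakeBorder(cv2.resize(b,(400,360)),0,40,0,0,0)]))
E
```

```text
(no output)
```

View pics/v.png

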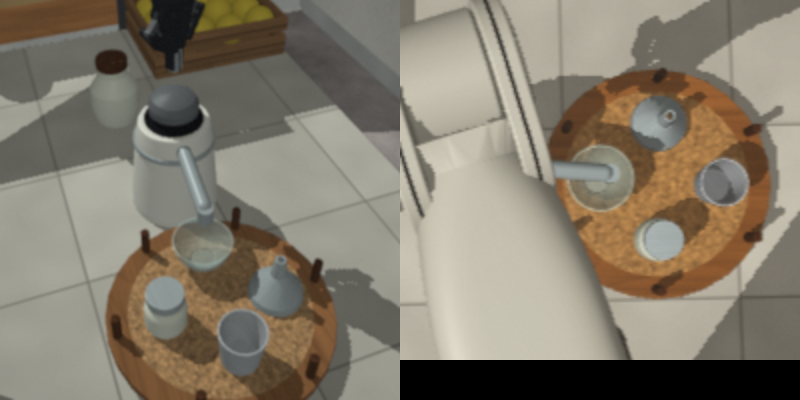

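Both views show the bowl under the spout, the other things upright, and the closed fingers directly above the dome. Pressing now.

Request:
servo_tool --pt "0 0 0 15 0" --pt "0 0 0 15 0" --pt "0 0 0 8 0" --pt "0 0 0 4 0" --pt "0 0 0 3 0" --pt "0 0 0 3 0" --pt "0 0 0 2 0" --pt "0 0 0 0 0"

```text
clock: 19.1
eef_pos: [0.5665, 0.1637, 0.2408]
tool_rot: [0.877, -0.481, 0.0, -0.0]
ft_force: [-3.2, -0.6, 3.4]
grip_width: 0.0
grasp_force: 2.4
```

Request:
servo_tool --pt "0 0 0 1.5 0" --pt "0 0 0 1.5 0" --pt "0 0 0 1.5 0" --pt "0 0 0 0 0"

```text
clock: 19.6
eef_pos: [0.5666, 0.1637, 0.2376]
tool_rot: [0.877, -0.481, 0.001, -0.001]
ft_force: [-5.0, -1.0, 9.5]
grip_width: 0.0
grasp_force: 5.2
```

Request:
servo_tool --pt "0 0 0 1.5 0" --pt "0 0 0 1.5 0" --pt "0 0 0 0 0" --pt "0 0 0 0 0"

```text
clock: 20.1
eef_pos: [0.5667, 0.1637, 0.2373]
tool_rot: [0.877, -0.481, 0.002, -0.002]
ft_force: [-8.8, -2.4, 20.4]
grip_width: 0.0003
grasp_force: 10.4
```

z has stopped at 0.2373, which puts the fingertip at 0.2293. That matches the dome top fully down, and the force is climbing stiffly, so it has bottomed out. Releasing.

Request:
servo_tool --pt "0 0 0 -3 0" --pt "0 0 0 -4 0" --pt "0 0 0 -5 0" --pt "0 0 0 -10 0" --pt "0 0 0 -20 0" --pt "0 0 0 -30 0" --pt "0 0 0 -20 0" --pt "0 0 0 0 0" --pt "0 0 0 0 0"

```text
clock: 21.22
eef_pos: [0.5666, 0.1637, 0.3236]
tool_rot: [0.877, -0.481, -0.0, 0.0]
ft_force: [0.4, 0.9, -0.2]
grip_width: 0.0001
grasp_force: 0.0
```

```bash
python3 m.py; python3 - <<'E'
from h import *
im,d=viewer.camera("side"); r=viewer.spot_point("side","dome_top")[0]; p=np.round(r["pixel"]).astype(int); print(p,at_z("side",r["pixel"],.24))
o=[at_d("side",(p[0]+k,p[1]),d[p[0]+k,p[1]]).round(4) for k in range(-4,6)];print(*o,sep="\n")
cv2.imwrite("pics/end.png",cv2.resize(im[100:400,190:490],(600,600))[:,:,::-1])
E
```

```text
tool (np.float64(0.2617), np.float64(84.9)) [ 0.39979921  0.92605059 -0.18908559] 21.225
top bowl rim (0.5476001501083374, -0.011618279851973057) 0.048340898007154465 (np.float64(0.0855), np.float64(87.3))
top cup 0.65 [ 0.5293 -0.172   0.032 ] (np.float64(0.0763), np.float64(259.3))
top funnel 0.91 [ 0.631  -0.1006  0.032 ] (np.float64(0.0876), np.float64(357.7))
top jar 0.91 [ 0.4569 -0.0989  0.032 ] (np.float64(0.0867), np.float64(181.2))
side bowl rim (0.5461560487747192, -0.013803014531731606) 0.05270102992653847 (np.float64(0.0832), np.float64(88.2))
side cup 0.79 [ 0.54   -0.1791  0.032 ] (np.float64(0.0822), np.float64(267.5))
side funnel 0.94 [ 0.6355 -0.106   0.032 ] (np.float64(0.0925), np.float64(354.4))
side jar 0.86 [ 0.458  -0.0854  0.032 ] (np.float64(0.0862), np.float64(172.3))
[168 323] [0.5714789  0.16686023 0.24      ]
[0.5779 0.1823 0.2384]
[0.5759 0.1767 0.2399]
[0.5748 0.1737 0.2396]
[0.5727 0.1676 0.2416]
[0.5708 0.1624 0.2429]
[0.5701 0.1605 0.2418]
[0.5699 0.16   0.2395]
[0.568  0.1545 0.2412]
[0.5676 0.1534 0.2394]
[0.566  0.1489 0.2404]
```

View pics/end.png

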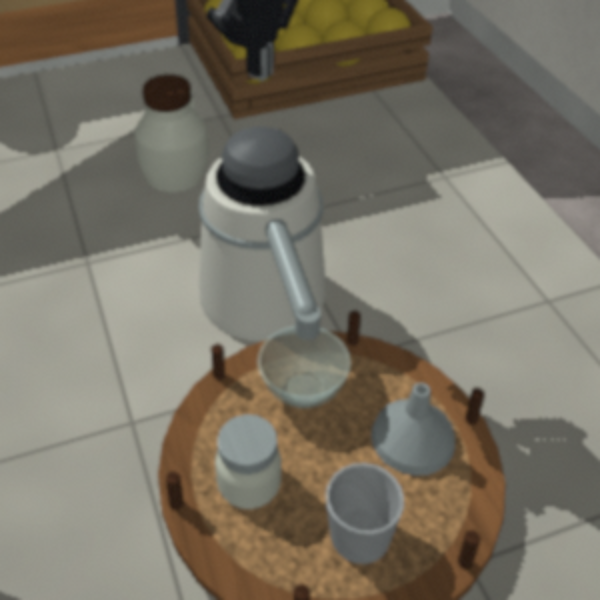

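The final view shows the dome back up at 240 mm (260,155) and the gripper clear above it. The bowl is under the spout at (305,365), the other things are upright, and the jug is untouched.

```bash
python3 -c "
from workcell import bot; print(bot.job_done())"
```

```text
the job is handed in; nothing more can be done
None
```

The bowl stands under the spout, about 2 mm off centre by camera measurement; after that the dome was pressed fully down and sprang back up, the jug was left alone, and the job was handed in at about 22 s, with no verdict returned.

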